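# Shut down and cover the ward desk's switch bank

## Robot

A 6-joint arm with a two-finger parallel gripper is mounted at the origin on the work surface. World frame = base frame: x ahead of the robot, y to its left, z up, the work surface at z = 0. Lengths are in m, angles in rad, forces in N, time in s.
With the tool pointing down it reaches from about 0.425 to 0.95 m from the base axis. Payload 3.5 kg.
Tool frame: the origin (TCP) lies on the centre line of the jaws, within the pads' length; the fingertips stand 8 mm ahead of it and the grasp point (between the pads) lies 11 mm behind it; z points along the fingers, x is the direction in which the jaws open and shut, and the axes are right-handed (so a half turn about z gives the same grasp; the last joint's range is limited). The gripper opens to 85 mm and grips with 20 to 120 N. Pads are 22 mm wide; open, the fingers measure 114 mm over their backs; the gripper's body (76 mm by 85 mm) begins 54 mm behind the grasp point. The pads swing forward as they close: fully open they stand 13 mm farther back than shut.
Start: joints at [1.113, 0.286, 1.577, -0, 1.279, -0.15], TCP at [0.204, 0.643, 0.239] pointing down, gripper open.
Joint ranges: [-2.77, 2.77], [-0.9, 2.22], [0.21, 2.48], [-1.53, 4.67], [0.24, 2.81], [-2.84, 2.84]. Speed limits (rad/s): [2.79, 2.79, 3.14, 3.14, 3.14, 3.14].

## Interface

Orientations are given as a unit quaternion [w, x, y, z].
In Python, from plant import ctrl gives the robot as it stands.
- The arm moves only by the tool step_arm, never from a script. Its argument "increments" is one flat list of numbers, 7 for each row, row after row: the shift along the tool's x, y, z in mm, then the turn, a rotation vector about the tool's x, y, z in rad, then the closure in counts, from 0 (fully open) to 255 (shut). A call has 1 to 20 rows; each row shifts and turns the commanded pose from where the row before left it, along the tool's axes as they then stand; what a row does not reach is not made up. A row lasts 1/10 s, in which the tool goes at most 50 mm and 8.59 degrees, less where a joint would pass 70% of its speed; a pose out of reach is approached as far as the arm can. A call is refused whole if a number of a shift passes 50 or a number of a turn 0.15, either way. A call with a gripper value outside its range is refused whole. The fingers move at their own pace and stop on an object; "squeeze" is the grip in N (left out, the last holds). Time passes only in rows, so rows that do not move let the fingers close. It gives the time, the measured TCP pose, the force and the opening at its end, in the units of the state.
- ctrl.state(): the state, without advancing time (a new reading comes with each control period).
- ctrl.capture(name): name is "scene" or "top" or "wrist"; returns a dict with "pixels" (400x640x3 uint8, red, green, blue), "vertical_fov" (degrees; the focal length in pixels is half the picture's height over the tangent of half this angle, whatever the lens; pixels are square), "cx", "cy" (the principal point, pixels), "D" ([k1, k2, p1, p2, k3] as OpenCV has them; the pictures are not rectified), "origin" and "rotation" of the camera in the world. Camera axes: x right, y up, looking along -z (the intrinsics and any distortion apply to the point x, -y, -z); pixel columns grow to the right and rows downward; lengths in m; the calibration is good to about 2 mm. A picture is of the moment at which its call begins. There is no depth.
- ctrl.job_done(): hands the job in, once; it reports no verdict.
Trained networks look in a picture, given as the dict that the camera call returned (one of the last four; its "shot" number tells which), for a name from the list of things; names that differ only in an ending like _2 or _b are one class to them, and where a whole thing is asked for, a point or a joint stands for the part that bears it (a point fixed in the world has none). Each returns a list of dicts, best first, with "p" (0 to 1); they miss things now and then, are a little off and sometimes report something else, mostly with a low value. They report only what shows in the picture. A call takes as long as a camera call. They do not tell look-alikes from the thing itself.
- ctrl.look_for(query, picture): "box" ([left, top, right, bottom] in pixels, round what is visible of it).
- ctrl.trace(query, picture): "mask" (400x640 bool, what is visible of it) and "box" ([left, top, right, bottom] in pixels, round what is visible of it).
The state is a dict: "t": time; "joint_pos": joint angles; "joint_vel": joint speeds; "tau": joint torques, N m; "position": TCP position; "orientation": TCP orientation; "force": force on the tool from outside, world axes, zero at the start; "torque": the same for the moment, N m; "opening": finger opening in m.
Only numpy, scipy, OpenCV 4.12 (cv2) and the standard library are available. Lean on these libraries where they do the work, as an engineer would, in place of code of your own. Each camera call takes 0.05 s, during which the arm holds its last target.

## Task

Shut the switch bank down for the night: first lift the bottle off the bank and stand it upright in the steel tray, beside the small pot. Then switch all five toggles off in one continuous finger drag along the row, without lifting off or leaving the row part-way; off is leaning towards the end of the bank where the bottle stood. Last, swing the hood over and down until it is fully shut over the toggles, leaving the pot and the other things on the desk where they are.

Things in the scene. Friction and masses are not known exactly. Their poses are not given: they have to be found in the camera images.
- bank: Grey switch bank fixed to the desk: block 110 (its x) by 310 (its y) by 30 mm high. Origin: centre of its underside. Its x points away from the robot, yaw within 0.38 rad. Five steel toggles in a row along its y on the line x = +8 mm, pivots on the deck (z = 30 mm) at y = -100, -58, -16, +26, +68 mm. The bottle is parked on the deck at the +y end; no other thing stands there.
- toggle1 (a joint): Toggle 1, pivot at bank y = -100 mm: steel lever 18 mm wide (bank x), 40 mm above the deck when upright. Rad: 0 = on, leaning 0.3 towards the bank's -y end, top 38 mm above the deck; 1.2 = off, leaning 0.9 towards +y, top 27 mm above the deck and 33 mm along y from the pivot. Friction holds it where it is left; about 1 N moves it. A fingertip 29 to 34 mm above the deck moving along +y throws it.
- toggle2 (a joint): Toggle 2, pivot at bank y = -58 mm: steel lever 18 mm wide (bank x), 40 mm above the deck when upright. Rad: 0 = on, leaning 0.3 towards the bank's -y end, top 38 mm above the deck; 1.2 = off, leaning 0.9 towards +y, top 27 mm above the deck and 33 mm along y from the pivot. Friction holds it where it is left; about 1 N moves it. A fingertip 29 to 34 mm above the deck moving along +y throws it.
- toggle3 (a joint): Toggle 3, pivot at bank y = -16 mm: steel lever 18 mm wide (bank x), 40 mm above the deck when upright. Rad: 0 = on, leaning 0.3 towards the bank's -y end, top 38 mm above the deck; 1.2 = off, leaning 0.9 towards +y, top 27 mm above the deck and 33 mm along y from the pivot. Friction holds it where it is left; about 1 N moves it. A fingertip 29 to 34 mm above the deck moving along +y throws it.
- toggle4 (a joint): Toggle 4, pivot at bank y = +26 mm: steel lever 18 mm wide (bank x), 40 mm above the deck when upright. Rad: 0 = on, leaning 0.3 towards the bank's -y end, top 38 mm above the deck; 1.2 = off, leaning 0.9 towards +y, top 27 mm above the deck and 33 mm along y from the pivot. Friction holds it where it is left; about 1 N moves it. A fingertip 29 to 34 mm above the deck moving along +y throws it.
- toggle5 (a joint): Toggle 5, pivot at bank y = +68 mm: steel lever 18 mm wide (bank x), 40 mm above the deck when upright. Rad: 0 = on, leaning 0.3 towards the bank's -y end, top 38 mm above the deck; 1.2 = off, leaning 0.9 towards +y, top 27 mm above the deck and 33 mm along y from the pivot. Friction holds it where it is left; about 1 N moves it. A fingertip 29 to 34 mm above the deck moving along +y throws it.
- hood (a joint): White hood 110 (bank x) by 304 by 45 mm with 41 mm skirts at front and ends, hinged at the deck's edge nearest the robot (bank x = -55, z = 30 mm). Rad: 0 = shut over the toggles, flat top 45 mm above the deck; 1.57 = upright on the robot's side, inside facing away from the robot. Starts at 1.62 to 1.8. A friction hinge holds it at any angle; about 2 N near its free edge moves it.
- hood_edge (a point): Middle of the hood's free outer edge: 108 mm from the hinge line along the hood's top, on the outer face of that top (45 mm above the hinge line when shut). Moves with the hood.
- bottle: Loose clear plastic bottle with a paper label and white cap, about 130 g, upright on the bank's deck near its +y end. Round body 42 mm in diameter up to 86 mm, cap 24 mm in diameter, 110 mm tall in all. Origin: centre of its underside; z along it.
- tray: Shallow open steel tray fixed to the desk, 160 (its x) by 180 (its y) mm, rim 18 mm high, walls and floor 4 mm thick. Origin: centre of its underside. The pot stands in one half; the bottle has room in the other half, on the other side of the tray's centre along y.
- pot: Small open steel pot, loose, mouth up in the tray, 56 mm across, 40 mm tall. Origin: centre of its underside. Leave it there.
- tin: Bystander: plain metal tin, 66 mm across, 90 mm tall, beyond the work. Origin: centre of its underside.
- jar: Bystander: glass jar with a lid, 60 mm across, 80 mm tall, beyond the work. Origin: centre of its underside.
Not all that is in view belongs to the job. There is more than one size of the tray; the one meant has the size given above. Leave any green look-alike of the bottle alone.

How it is judged:
On the way, in this order (a step that is already met when the one before it is completed fails the run):
1. the bottle stands upright in the tray, let go, with all five toggles still on (x of bottle in the frame of tray between -0.062 and 0.062 m and y of bottle in the frame of tray between -0.072 and 0.072 m and z of bottle in the frame of tray below 0.01 m and angle between bottle's own z axis and vertical below 0.1 rad and contact force between the fingers and bottle below 0.3 N and value of joint each of toggle1, toggle2, toggle3, toggle4, toggle5 below 0.4 rad), for 0.2 s.
2. the drag has begun: the first toggle (-y end) is off, the last is still on (value of joint toggle1 above 0.8 rad and value of joint toggle5 below 0.4 rad).
3. all five toggles are off, with the hood still open (value of joint each of toggle1, toggle2, toggle3, toggle4, toggle5 above 0.8 rad and value of joint hood above 1 rad), for 0.1 s.
4. the hood is fully shut (value of joint hood below 0.06 rad), for 0.2 s.
At the end, for the whole second after the job is handed in: All five toggles off (joint above 0.8 rad), hood shut to within 0.06 rad, bottle upright (within 0.1 rad) and at rest on the tray's floor, its centre within 62 mm (x) and 72 mm (y) of the tray's centre; pot, tin and jar within 25 mm of where they were, all three upright (value of joint each of toggle1, toggle2, toggle3, toggle4, toggle5 above 0.8 rad and value of joint hood below 0.06 rad and x of bottle in the frame of tray between -0.062 and 0.062 m and y of bottle in the frame of tray between -0.072 and 0.072 m and z of bottle in the frame of tray below 0.01 m and angle between bottle's own z axis and vertical below 0.1 rad and linear speed of bottle below 0.02 m/s and distance of each of pot, tin, jar from where it was at the start of the episode below 0.025 m and angle between each of pot, tin, jar's own z axis and vertical below 0.15 rad); the robot touches nothing.
It fails at once if the drag is broken off: with some toggles off and others still on, the grasp point is more than 120 mm above the desk or more than 50 mm to the side of the row (value of joint any of toggle1, toggle2, toggle3, toggle4, toggle5 above 0.6 rad and value of joint any of toggle1, toggle2, toggle3, toggle4, toggle5 below 0.6 rad and (height (world z) of the grasp point above 0.12 m or x of the grasp point in the frame of bank above 0.058 m or x of the grasp point in the frame of bank below -0.042 m)).
It fails at once if the bottle is knocked over (angle between bottle's own z axis and vertical above 0.8 rad).
It fails at once if a bystander (pot, tin or jar) is moved by more than 40 mm (distance of any of pot, tin, jar from where it was at the start of the episode above 0.04 m).
It also fails if it takes over 67 s, if anything falls off the work surface, if the arm or the gripper's body presses on something with over 40 N, if the wrist force passes 120 N, or if a joint passes its speed limit or range.

## Working session

There is one attempt and no reset: what is moved stays moved. The work goes in short steps, Python scripts to look and compute and a tool call to move; the robot and the scene stay as the last step left them, time stands still between calls to the robot, and variables do not carry over. Pictures are saved under pics/ and viewed, and the job is handed in when it is done.

Besides the shell and the picture viewer there is one more tool, called after "Call:" as name(argument=value, ...) on one line, values as JSON. step_arm: Moves the arm, as the interface text tells. Its arguments: {"type":"object","properties":{"increments":{"type":"array","items":{"type":"number"}},"squeeze":{"type":"number"}},"required":["increments"]}

```bash
ls; mkdir -p pics; cat > h.py <<'E'
import numpy as np, cv2
from plant import ctrl
def cap(n,fn=None):
    c=ctrl.capture(n)
    if fn: cv2.imwrite('pics/'+fn,c['pixels'][:,:,::-1])
    return c
def K(c):
    f=200/np.tan(np.radians(c['vertical_fov'])/2)
    return np.array([[f,0,c['cx']],[0,f,c['cy']],[0,0,1.]])
def ray(c,uv):
    p=cv2.undistortPoints(np.array(uv,float).reshape(-1,1,2),K(c),np.array(c['D'],float)).reshape(-1,2)
    d=np.c_[p[:,0],-p[:,1],-np.ones(len(p))]
    return d@np.array(c['rotation']).T
def onz(c,uv,z):
    d=ray(c,uv);o=np.array(c['origin'])
    return o+d*((z-o[2])/d[:,2])[:,None]
def proj(c,P):
    P=np.atleast_2d(P);q=(P-np.array(c['origin']))@np.array(c['rotation'])
    q=q*[1,-1,-1]
    return cv2.projectPoints(q,np.zeros(3),np.zeros(3),K(c),np.array(c['D'],float))[0].reshape(-1,2)
E
python3 - <<'E'
from h import *
s=ctrl.state();print({k:np.round(v,3) for k,v in s.items()})
for n in ['scene','top']:
    c=cap(n,n+'0.png');print(n,np.round(c['origin'],3),c['vertical_fov'],c['D'])
    for q in ['bank','bottle','tray','pot','tin','jar','hood','toggle1']:
        print(q,[(round(r['p'],2),np.round(r['box']).tolist()) for r in ctrl.look_for(q,c)][:4])
E
```

```text
pics
{'t': np.float64(0.0), 'joint_pos': array([ 1.113,  0.287,  1.578, -0.   ,  1.279, -0.15 ]), 'joint_vel': array([ 0.002,  0.   , -0.   ,  0.001,  0.002, -0.   ]), 'tau': array([ 0.0000e+00, -4.0596e+01, -2.9264e+01, -0.0000e+00,  6.0000e-03,
       -0.0000e+00]), 'position': array([0.204, 0.643, 0.238]), 'orientation': array([ 0.001,  0.807,  0.59 , -0.001]), 'force': array([ 0.906,  0.292, -0.991]), 'torque': array([-0.   ,  0.006,  0.07 ]), 'opening': np.float64(0.085)}
scene [ 0.993 -0.305  0.872] 48.88537694594571 [0.0185077 0.        0.        0.        0.       ]
bank [(0.67, [292.0, 103.0, 414.0, 259.0]), (0.54, [294.0, 104.0, 375.0, 234.0]), (0.46, [326.0, 280.0, 359.0, 327.0])]
bottle [(0.87, [388.0, 123.0, 409.0, 166.0]), (0.15, [326.0, 279.0, 358.0, 328.0])]
tray [(0.78, [204.0, 228.0, 315.0, 337.0]), (0.78, [136.0, 212.0, 208.0, 271.0])]
pot []
tin [(0.65, [378.0, 237.0, 404.0, 277.0]), (0.57, [326.0, 281.0, 360.0, 324.0])]
jar [(0.79, [378.0, 235.0, 408.0, 280.0])]
hood [(0.57, [292.0, 105.0, 375.0, 232.0])]
toggle1 [(0.54, [374.0, 176.0, 379.0, 183.0]), (0.53, [377.0, 234.0, 406.0, 277.0])]
top [0.473 0.056 0.917] 51.9941171752865 [0.00652935 0.         0.         0.         0.        ]
bank [(0.63, [198.0, 143.0, 358.0, 262.0])]
bottle [(0.73, [194.0, 183.0, 223.0, 204.0]), (0.69, [144.0, 176.0, 180.0, 200.0])]
tray [(0.88, [363.0, 149.0, 462.0, 235.0]), (0.69, [420.0, 260.0, 483.0, 315.0])]
pot [(0.87, [386.0, 168.0, 408.0, 193.0])]
tin [(0.87, [366.0, 92.0, 397.0, 132.0])]
jar [(0.97, [297.0, 101.0, 324.0, 136.0])]
hood [(0.91, [198.0, 186.0, 356.0, 262.0])]
toggle1 []
```

View pics/scene0.png

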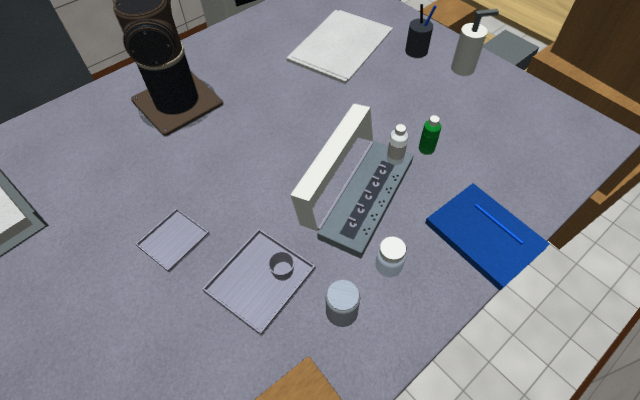

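View pics/top0.png

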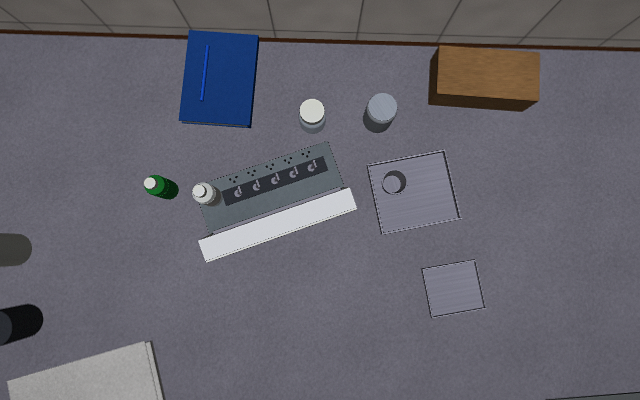

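The top view shows the bank at about (200-357, 142-262), the white-capped bottle at (203,190), the large tray at (363-462, 149-235) with the pot at (394,182), and the green look-alike at (158,186). I'll zoom in to measure corners.

```bash
python3 - <<'E'
import cv2
a=cv2.imread('pics/top0.png')
cv2.imwrite('pics/z1.png',cv2.resize(a[135:270,185:365],None,fx=4.4,fy=4.4,interpolation=cv2.INTER_CUBIC))
cv2.imwrite('pics/z2.png',cv2.resize(a[140:245,355:470],None,fx=5,fy=5,interpolation=cv2.INTER_CUBIC))
E
```

```text
(no output)
```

View pics/z1.png

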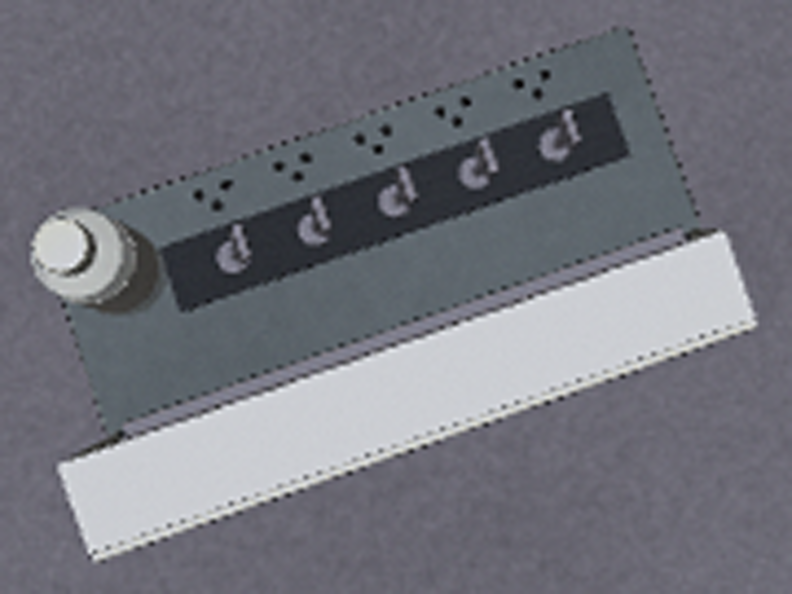

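View pics/z2.png

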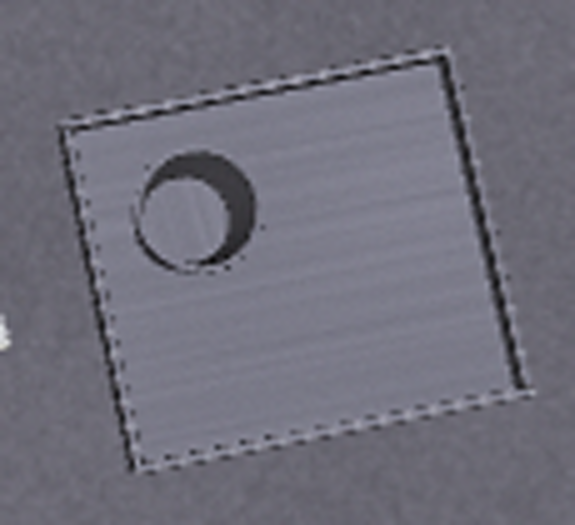

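```bash
cat > fit.py <<'E'
from h import *
from scipy.optimize import least_squares
def T(p,L):
    L=np.atleast_2d(L).astype(float);c,s=np.cos(p[2]),np.sin(p[2])
    return np.c_[p[0]+c*L[:,0]-s*L[:,1],p[1]+s*L[:,0]+c*L[:,1],L[:,2]]
def inv(p,P):
    P=np.atleast_2d(P);c,s=np.cos(p[2]),np.sin(p[2]);d=P[:,:2]-p[:2]
    return np.c_[c*d[:,0]+s*d[:,1],-s*d[:,0]+c*d[:,1],P[:,2]]
E
python3 - <<'E'
from fit import *
c=cap('top');s=cap('scene')
def z1(x,y):return [185+x/4.4-.5+.11,135+y/4.4-.5+.11]
def z2(x,y):return [355+x/5-.4,140+y/5-.4]
bl=[(.055,-.155,.03),(-.055,-.155,.03),(-.055,.155,.03)];bp=[z1(630,29),z1(697,220),z1(107,434)]
# left edge point line too
f=lambda p:(proj(c,T(p,bl))-bp).ravel()
r=least_squares(f,[.55,.15,.3]);print('bank',r.x,r.fun);b=r.x
tl=[(.08,.09,.018),(.08,-.09,.018),(-.08,-.09,.018),(-.08,.09,.018)];tp=[z2(63,125),z2(447,50),z2(532,393),z2(133,470)]
r=least_squares(lambda p:(proj(c,T(p,tl))-tp).ravel(),[.5,-.2,.2]);print('tray',r.x,r.fun);t=r.x
pot=onz(c,[z2(196,211)],.04);print('pot',pot,inv(t,pot))
cap_=onz(c,[z1(60,247)],.11+.03);print('bottle cap',cap_,inv(b,cap_))
for z,n,px in [(.09,'tin',(382,108)),(.08,'jar',(312,111))]: print(n,onz(c,[px],z))
print('scene reproj bank far/near', np.round(proj(s,T(b,bl+[(.055,.155,.03)]))), 'tray',np.round(proj(s,T(t,tl))),'cap',proj(s,cap_))
im=s['pixels'][:,:,::-1].copy()
for p in np.r_[proj(s,T(b,bl+[(.055,.155,.03)])),proj(s,T(t,tl)),proj(s,cap_)]: cv2.circle(im,tuple(int(round(v)) for v in p),1,(0,0,255),-1)
for L in [-.1,-.058,-.016,.026,.068]:
    p=proj(s,T(b,[(.008,L,.03),(.008,L-.0118,.068)])).round().astype(int); cv2.line(im,tuple(map(int,p[0])),tuple(map(int,p[1])),(0,255,0),1)
cv2.imwrite('pics/s1.png',cv2.resize(im[95:345,195:435],None,fx=2.4,fy=2.4,interpolation=cv2.INTER_CUBIC))
m=ctrl.trace('bottle',s)
print([(x['p'],x['box']) for x in m])
E
```

```text
Traceback (most recent call last):
  File "h.py", line 18, in proj
    P=np.atleast_2d(P);q=(P-np.array(c['origin']))@np.array(c['rotation'])
                         ~~~~~~~~~~~~~~~~~~~~~~~~~^~~~~~~~~~~~~~~~~~~~~~~~
ValueError: matmul: Input operand 1 has a mismatch in its core dimension 0, with gufunc signature (n?,k),(k,m?)->(n?,m?) (size 4 is different from 3)
```

Rotation is a quaternion; fix.

```bash
python3 - <<'E'
s=open('h.py').read()
s=s.replace("def cap(","from scipy.spatial.transform import Rotation as Ro\ndef cap(",1).replace("np.array(c['rotation'])","Ro.from_quat(c['rotation'],scalar_first=True).as_matrix()")
open('h.py','w').write(s)
E
cat > meas.py <<'E'
from fit import *
c=cap('top');s=cap('scene')
def z1(x,y):return [185+x/4.4-.5+.11,135+y/4.4-.5+.11]
def z2(x,y):return [355+x/5-.4,140+y/5-.4]
bl=[(.055,-.155,.03),(-.055,-.155,.03),(-.055,.155,.03)];bp=[z1(630,29),z1(697,220),z1(107,434)]
f=lambda p:(proj(c,T(p,bl))-bp).ravel()
r=least_squares(f,[.55,.15,.3]);print('bank',r.x,r.fun);b=r.x
tl=[(.08,.09,.018),(.08,-.09,.018),(-.08,-.09,.018),(-.08,.09,.018)];tp=[z2(63,125),z2(447,50),z2(532,393),z2(133,470)]
r=least_squares(lambda p:(proj(c,T(p,tl))-tp).ravel(),[.5,-.2,.2]);print('tray',r.x,r.fun);t=r.x
pot=onz(c,[z2(196,211)],.04);print('pot',pot,inv(t,pot))
cap_=onz(c,[z1(60,247)],.11+.03);print('bottle cap',cap_,inv(b,cap_))
for z,n,px in [(.09,'tin',(382,108)),(.08,'jar',(312,111))]: print(n,onz(c,[px],z))
im=s['pixels'][:,:,::-1].copy()
for p in np.r_[proj(s,T(b,bl+[(.055,.155,.03)])),proj(s,T(t,tl)),proj(s,cap_)]: cv2.circle(im,tuple(int(round(v)) for v in p),1,(0,0,255),-1)
for L in [-.1,-.058,-.016,.026,.068]:
    p=proj(s,T(b,[(.008,L,.03),(.008,L-.0118,.068)])).round().astype(int); cv2.line(im,tuple(map(int,p[0])),tuple(map(int,p[1])),(0,255,0),1)
cv2.imwrite('pics/s1.png',cv2.resize(im[95:345,195:435],None,fx=2.4,fy=2.4,interpolation=cv2.INTER_CUBIC))
np.savez('sc.npz',b=b,t=t,pot=pot,cap=cap_)
E
python3 meas.py
```

```text
bank [0.60035515 0.16738408 0.36530611] [-0.54919486 -1.60400571  1.0636728   1.37125918 -0.5076822   0.16351163]
tray [ 0.59876563 -0.15156297  0.2194412 ] [-0.93185634 -0.71980044  0.70370493 -0.79312998  0.17223468  0.51638697
  0.05957436  0.91484589]
pot [[ 0.61491861 -0.10399948  0.04      ]] [[0.02611944 0.04290664 0.04      ]]
bottle cap [[0.57149231 0.28716193 0.14      ]] [[0.01583056 0.12218507 0.14      ]]
tin [[ 0.76193512 -0.06939181  0.09      ]]
jar [[0.75464565 0.07661603 0.08      ]]
```

View pics/s1.png

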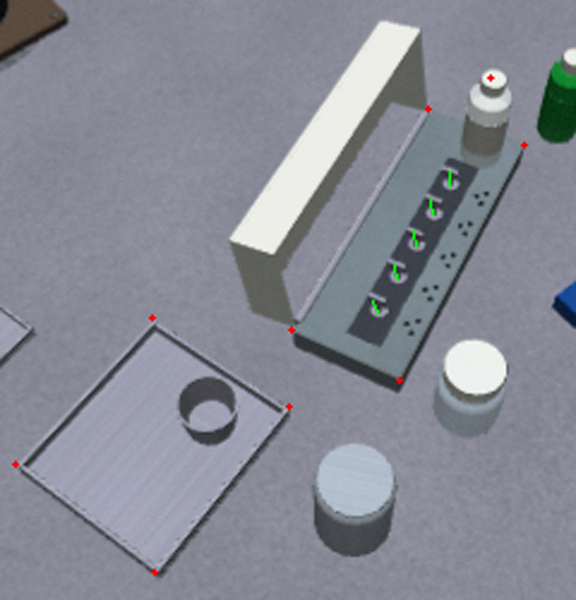

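```bash
python3 - <<'E'
import cv2
a=cv2.imread('pics/scene0.png')
cv2.imwrite('pics/z3.png',cv2.resize(a[120:260,290:420],None,fx=4.25,fy=4.25,interpolation=cv2.INTER_CUBIC))
cv2.imwrite('pics/z4.png',cv2.resize(a[225:340,200:320],None,fx=5,fy=5,interpolation=cv2.INTER_CUBIC))
E
```

```text
(no output)
```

View pics/z3.png

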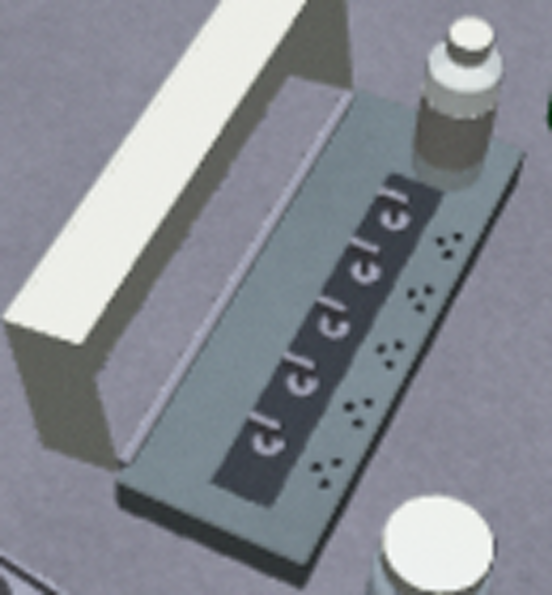

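View pics/z4.png

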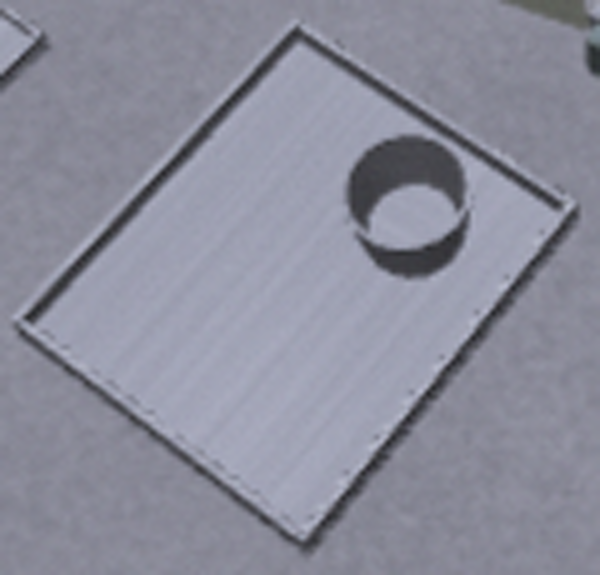

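```bash
cat > meas2.py <<'E'
from fit import *
c=cap('top');s=cap('scene')
o=lambda f:.5-.5/f
def z1(x,y):return [185+x/4.4-o(4.4),135+y/4.4-o(4.4)]
def z2(x,y):return [355+x/5-o(5),140+y/5-o(5)]
def z3(x,y):return [290+x/4.25-o(4.25),120+y/4.25-o(4.25)]
def z4(x,y):return [200+x/5-o(5),225+y/5-o(5)]
bl=[(.055,-.155,.03),(-.055,-.155,.03),(-.055,.155,.03),(.055,.155,.03)]
tp=[z1(630,29),z1(697,220),z1(107,434)]
sp=[z3(304,562),z3(117,482),z3(353,92),z3(523,155)]
f=lambda p:np.r_[(proj(c,T(p,bl[:3]))-tp).ravel(),(proj(s,T(p,bl))-sp).ravel()]
r=least_squares(f,[.55,.15,.3],loss='soft_l1');print('bank',r.x,'\n',r.fun.reshape(-1,2).round(1).tolist());b=r.x
tl=[(.08,.09,.018),(.08,-.09,.018),(-.08,-.09,.018),(-.08,.09,.018)]
tt=[z2(63,125),z2(447,50),z2(532,393),z2(133,470)];ts=[z4(578,208),z4(305,542),z4(15,322),z4(297,24)]
r=least_squares(lambda p:np.r_[(proj(c,T(p,tl))-tt).ravel(),(proj(s,T(p,tl))-ts).ravel()],[.5,-.2,.2]);print('tray',r.x,r.fun.reshape(-1,2).round(1).tolist());t=r.x
# pivots
for a,bb,L in zip([(556,143),(476,170),(396,198),(315,227),(233,257)],[(268,440),(302,380),(333,322),(365,267),(395,213)],[-.1,-.058,-.016,.026,.068]):
    print(L,inv(b,onz(c,[z1(*a)],.032)).round(4),inv(b,onz(s,[z3(*bb)],.032)).round(4))
def tri(u,v):
    A=[];B=[]
    M=np.zeros((3,3));q=np.zeros(3)
    for cc,uv in((c,u),(s,v)):
        d=ray(cc,[uv])[0];d/=np.linalg.norm(d);P=np.eye(3)-np.outer(d,d);M+=P;q+=P@np.array(cc['origin'])
    return np.linalg.solve(M,q)
cp=tri(z1(60,247),z3(473,37));print('cap tri',cp,inv(b,cp))
pt=tri(z2(196,211),z4(407,192));print('pot tri',pt,inv(t,pt))
np.savez('sc.npz',b=b,t=t,pot=pt,cap=cp)
E
python3 meas2.py
python3 - <<'E'
from h import *
c=cap('wrist','w0.png')
E
```

```text
bank [0.60131317 0.16706653 0.36843706] 
 [[-0.5, -2.2], [1.2, 0.7], [-0.2, -0.1], [0.1, 1.3], [-1.2, -0.1], [0.0, -1.4], [0.5, -1.4]]
tray [ 0.60080487 -0.15137028  0.21965336] [[-1.0, -1.6], [0.6, -1.7], [0.1, -0.4], [-0.0, -0.0], [-0.0, -1.1], [-0.6, 0.4], [-1.4, -0.7], [-0.6, -1.8]]
-0.1 [[ 0.0071 -0.0999  0.032 ]] [[ 0.0068 -0.0963  0.032 ]]
-0.058 [[ 0.0075 -0.0579  0.032 ]] [[ 0.0069 -0.0538  0.032 ]]
-0.016 [[ 0.0075 -0.0159  0.032 ]] [[ 0.0061 -0.0113  0.032 ]]
0.026 [[0.0071 0.0265 0.032 ]] [[0.0066 0.0314 0.032 ]]
0.068 [[0.0065 0.0693 0.032 ]] [[0.0063 0.0747 0.032 ]]
cap tri [0.57307315 0.2901404  0.13380473] [[0.01798115 0.12498542 0.13380473]]
pot tri [ 0.61562063 -0.1034529   0.03882766] [[0.02490057 0.04353784 0.03882766]]
```

View pics/w0.png

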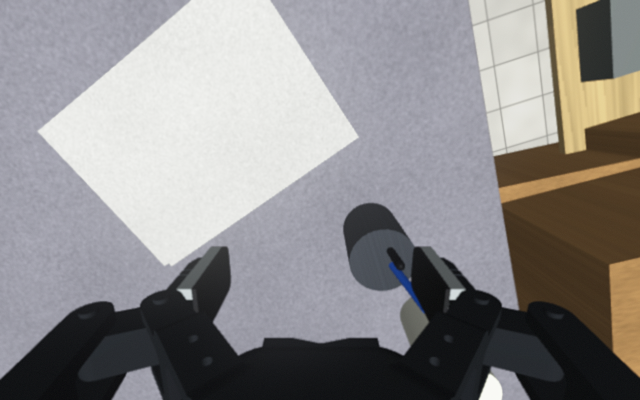

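```bash
cat > go.py <<'E'
from fit import *
def pose():
    s=ctrl.state();R=Ro.from_quat(s['orientation'],scalar_first=True).as_matrix()
    return s,np.array(s['position']),R
def to(target,yaw=None):
    s,p,R=pose()
    d=R.T@(np.array(target)-p)*1000
    print('t',round(s['t'],2),'pos',p.round(4),'yaw',round(np.arctan2(R[1,0],R[0,0]),4),'tilt',(R[:,2]+[0,0,1]).round(3),'F',np.round(s['force'],1),'open',round(s['opening'],4))
    print('shift tool mm',d.round(1),'rows',abs(d).max()/50)
S=np.load('sc.npz')
E
python3 - <<'E'
from go import *
s,p,R=pose()
R2=R@Ro.from_rotvec([0,0,.896]).as_matrix()
print(R2[:,0],np.arctan2(R2[1,0],R2[0,0]))
for z in(.238,.12,.081): print(R2.T@(np.array([.5725,.2885,z])-p)*1000)
E
```

```text
[ 9.33409121e-01  3.58813895e-01 -2.79894566e-05] 0.366996859611539
[216.23848383 463.20229459   1.31602496]
[216.24178659 463.20179955 119.31602491]
[216.24287818 463.20163594 158.3160249 ]
```

Call:
step_arm(increments=[0, 0, 0, 0, 0, 0.128, 0, 0, 0, 0, 0, 0, 0.128, 0, 0, 0, 0, 0, 0, 0.128, 0, 0, 0, 0, 0, 0, 0.128, 0, 0, 0, 0, 0, 0, 0.128, 0, 0, 0, 0, 0, 0, 0.128, 0, 0, 0, 0, 0, 0, 0.128, 0, 18, 38.6, 0, 0, 0, 0, 0, 18, 38.6, 0, 0, 0, 0, 0, 18, 38.6, 0, 0, 0, 0, 0, 18, 38.6, 0, 0, 0, 0, 0, 18, 38.6, 0, 0, 0, 0, 0, 18, 38.6, 0, 0, 0, 0, 0, 18, 38.6, 0, 0, 0, 0, 0, 18, 38.6, 0, 0, 0, 0, 0, 18, 38.6, 0, 0, 0, 0, 0, 18, 38.6, 0, 0, 0, 0, 0, 18, 38.6, 0, 0, 0, 0, 0, 18, 38.6, 0, 0, 0, 0, 0])

```text
t: 3.15
position: [0.5734, 0.2871, 0.2395]
orientation: [-0.0, 0.983, 0.182, 0.0]
force: [1.0, 0.2, -0.2]
opening: 0.0855
```

```bash
python3 - <<'E'
from go import *
to([.5725,.2885,.238])
c=cap('wrist','w1.png')
print(proj(c,[[.5725,.2885,.14],[.5725,.2885,.03]]))
to([.5725,.2885,.238])
E
```

```text
t 3.15 pos [0.5734 0.2871 0.2395] yaw 0.3669 tilt [0. 0. 0.] F [ 1.   0.2 -0.2] open 0.0855
shift tool mm [-0.3 -1.7  1.5] rows 0.03335398242000308
[[320.83513859 199.54261182]
 [320.75923559 172.24656234]]
t 3.2 pos [0.5778 0.2822 0.2395] yaw 0.3624 tilt [ 0.004 -0.003  0.   ] F [ 1.7 -3.  -0.1] open 0.0853
shift tool mm [-2.8 -7.8  1.4] rows 0.15508481828331466
```

View pics/w1.png

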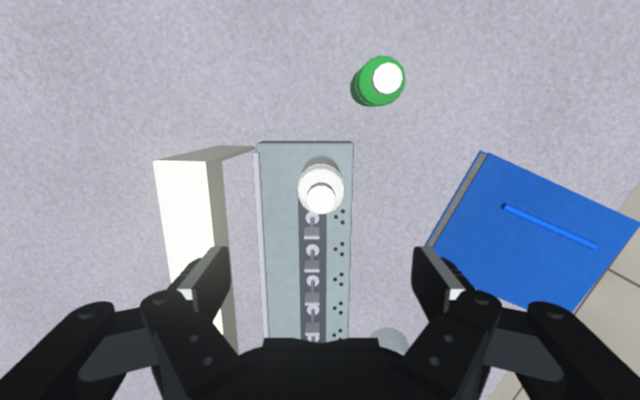

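The wrist view shows the cap at (322,198) against a predicted (321,199.5), so the bottle position is confirmed. The arm is still settling.

Call:
step_arm(increments=[0, 0, 0, 0, 0, 0, 0, 0, 0, 0, 0, 0, 0, 0, 0, 0, 0, 0, 0, 0, 0])

```text
t: 3.5
position: [0.5714, 0.2893, 0.2393]
orientation: [-0.0, 0.983, 0.183, -0.0]
force: [-0.5, -0.9, -0.1]
opening: 0.0855
```

```bash
python3 - <<'E'
from go import *
to([.5725,.2885,.081])
c=cap('wrist','w2.png')
print(proj(c,[[.5725,.2885,.14],[.5725,.2885,.03]]))
b=S['b']
for L in [-.1,-.058,-.016,.026,.068]: print(proj(c,T(b,[.008,L,.03])))
for m in ctrl.trace('bottle',c): print(m['p'],m['box'])
i=c['pixels'][130:350,240:400,::-1];cv2.imwrite('pics/w2z.png',cv2.resize(i,None,fx=2.7,fy=2.7,interpolation=cv2.INTER_CUBIC))
E
```

```text
t 3.5 pos [0.5714 0.2893 0.2393] yaw 0.3683 tilt [-0.  0.  0.] F [-0.5 -0.9 -0.1] open 0.0855
shift tool mm [  0.7   1.2 158.3] rows 3.165759441003608
[[322.18618661 203.03865121]
 [321.77569378 174.75721868]]
[[314.84529305 337.28501422]]
[[314.72300387 310.44141651]]
[[314.59236498 282.08395083]]
[[314.45239999 252.05889063]]
[[314.30196754 220.18818126]]
0.95 [354.4, 58.5, 407.4, 109.4]
0.71 [300.2, 157.0, 343.9, 216.1]
```

View pics/w2z.png

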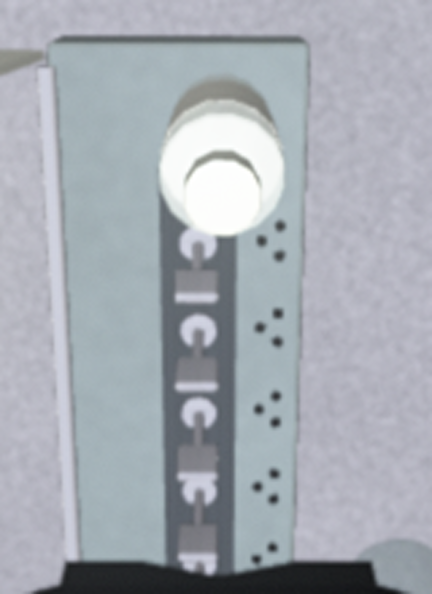

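Call:
step_arm(increments=[0.7, 1.2, 32, 0, 0, 0, 0, 0, 0, 32, 0, 0, 0, 0, 0, 0, 32, 0, 0, 0, 0, 0, 0, 32, 0, 0, 0, 0, 0, 0, 15, 0, 0, 0, 0, 0, 0, 10, 0, 0, 0, 0, 0, 0, 5, 0, 0, 0, 0, 0, 0, 0, 0, 0, 0, 0, 0, 0, 0, 0, 0, 0, 0], squeeze=35)

```text
t: 4.5
position: [0.5744, 0.288, 0.083]
orientation: [-0.0, 0.983, 0.183, 0.001]
force: [0.1, -0.7, 0.2]
opening: 0.0853
```

Call:
step_arm(increments=[0, 0, 0, 0, 0, 0, 255, 0, 0, 0, 0, 0, 0, 255, 0, 0, 0, 0, 0, 0, 255, 0, 0, 0, 0, 0, 0, 255, 0, 0, 0, 0, 0, 0, 255, 0, 0, 0, 0, 0, 0, 255, 0, 0, 0, 0, 0, 0, 255, 0, 0, 0, 0, 0, 0, 255], squeeze=35)

```text
t: 5.3
position: [0.5737, 0.2876, 0.082]
orientation: [-0.0, 0.983, 0.182, 0.0]
force: [-1.7, -1.0, 5.1]
opening: 0.0413
```

```bash
python3 - <<'E'
from go import *
to([.5725,.2885,.081])
c=cap('scene')
i=c['pixels'][20:260,280:480,::-1];cv2.imwrite('pics/s2z.png',cv2.resize(i,None,fx=2.4,fy=2.4,interpolation=cv2.INTER_CUBIC))
E
```

```text
t 5.3 pos [0.5737 0.2876 0.082 ] yaw 0.367 tilt [0.001 0.    0.   ] F [-1.7 -1.   5.1] open 0.0413
shift tool mm [-0.8 -1.2  1. ] rows 0.02459291508942209
```

View pics/s2z.png

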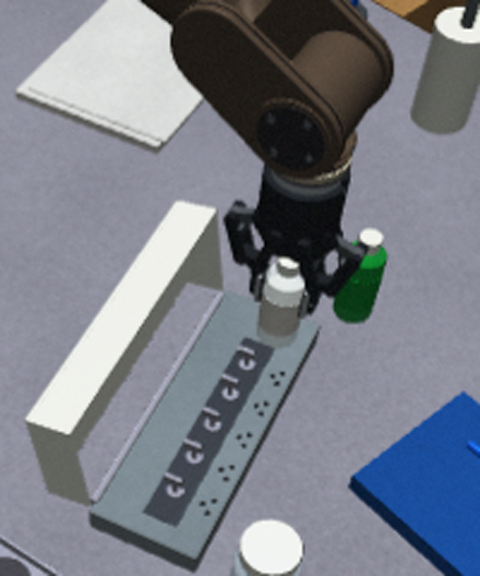

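Gripped at 41 mm, with the bottle still on the deck. Next I lift it and carry it to the tray.

Call:
step_arm(increments=[0, 0, -10, 0, 0, 0, 255, 0, 0, -30, 0, 0, 0, 255, 0, 0, -35, 0, 0, 0, 255, 0, 0, -35, 0, 0, 0, 255, 0, 0, -30, 0, 0, 0, 255, 0, 0, -10, 0, 0, 0, 255, 0, 0, 0, 0, 0, 0, 255])

```text
t: 6.05
position: [0.574, 0.2878, 0.2328]
orientation: [-0.0, 0.983, 0.183, 0.002]
force: [0.0, -0.3, -1.8]
opening: 0.041
```

```bash
python3 - <<'E'
from go import *
g=T(S['t'],[-.01,-.042,0])[0];print(g)
to([g[0],g[1],.232])
E
```

```text
[ 0.60019657 -0.19454006  0.        ]
t 6.05 pos [0.574  0.2878 0.2328] yaw 0.3671 tilt [0.003 0.001 0.   ] F [ 0.  -0.3 -1.8] open 0.041
shift tool mm [-1.486e+02  4.596e+02  4.000e-01] rows 9.192210778261252
```

Call:
step_arm(increments=[-3.2, 10, 0, 0, 0, 0, 255, -6.5, 20, 0, 0, 0, 0, 255, -9.7, 30, 0, 0, 0, 0, 255, -11.3, 35, 0, 0, 0, 0, 255, -11.3, 35, 0, 0, 0, 0, 255, -11.3, 35, 0, 0, 0, 0, 255, -11.3, 35, 0, 0, 0, 0, 255, -11.3, 35, 0, 0, 0, 0, 255, -11.3, 35, 0, 0, 0, 0, 255, -11.3, 35, 0, 0, 0, 0, 255, -11.3, 35, 0, 0, 0, 0, 255, -11.3, 35, 0, 0, 0, 0, 255, -9.7, 30, 0, 0, 0, 0, 255, -8.1, 25, 0, 0, 0, 0, 255, -6.5, 20, 0, 0, 0, 0, 255, -3.2, 10, 0, 0, 0, 0, 255, 0, 0, 0, 0, 0, 0, 255, 0, 0, 0, 0, 0, 0, 255, 0, 0, 0, 0, 0, 0, 255])

```text
t: 7.95
position: [0.5995, -0.194, 0.2308]
orientation: [-0.0, 0.983, 0.183, -0.0]
force: [-0.4, 0.2, -1.0]
opening: 0.0414
```

```bash
python3 - <<'E'
from go import *
to([.6002,-.1945,.056])
cap('scene','s3.png')
E
```

```text
t 7.95 pos [ 0.5995 -0.194   0.2308] yaw 0.3681 tilt [-0.001  0.001  0.   ] F [-0.4  0.2 -1. ] open 0.0414
shift tool mm [  0.6   0.9 174.8] rows 3.495305218819138
```

View pics/s3.png

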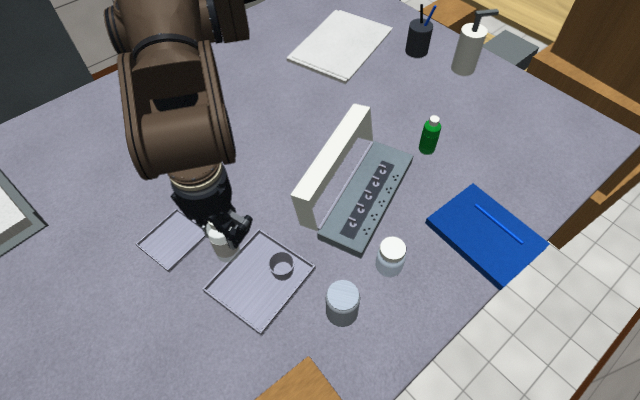

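Call:
step_arm(increments=[0, 0, 15, 0, 0, 0, 255, 0, 0, 30, 0, 0, 0, 255, 0, 0, 35, 0, 0, 0, 255, 0, 0, 35, 0, 0, 0, 255, 0, 0, 25, 0, 0, 0, 255, 0, 0, 15, 0, 0, 0, 255, 0, 0, 8, 0, 0, 0, 255, 0, 0, 5, 0, 0, 0, 255, 0, 0, 2, 0, 0, 0, 255, 0, 0, 0, 0, 0, 0, 255, 0, 0, 0, 0, 0, 0, 255])

```text
t: 9.1
position: [0.6005, -0.1955, 0.0626]
orientation: [0.001, 0.983, 0.182, 0.001]
force: [0.7, -0.0, -2.0]
opening: 0.0414
```

Call:
step_arm(increments=[0, 0, 2, 0, 0, 0, 255, 0, 0, 1, 0, 0, 0, 255, 0, 0, 0, 0, 0, 0, 255])

```text
t: 9.4
position: [0.5996, -0.1951, 0.0583]
orientation: [-0.0, 0.983, 0.182, -0.0]
force: [-0.5, 0.1, -1.3]
opening: 0.0413
```

```bash
python3 - <<'E'
from go import *
to([.6002,-.1945,.056])
cap('scene','s4.png')
c=cap('wrist','w4.png')
E
```

```text
t 9.4 pos [ 0.5996 -0.1951  0.0583] yaw 0.367 tilt [-0.  0.  0.] F [-0.5  0.1 -1.3] open 0.0413
shift tool mm [ 0.8 -0.4  2.3] rows 0.04553858588390879
```

View pics/s4.png

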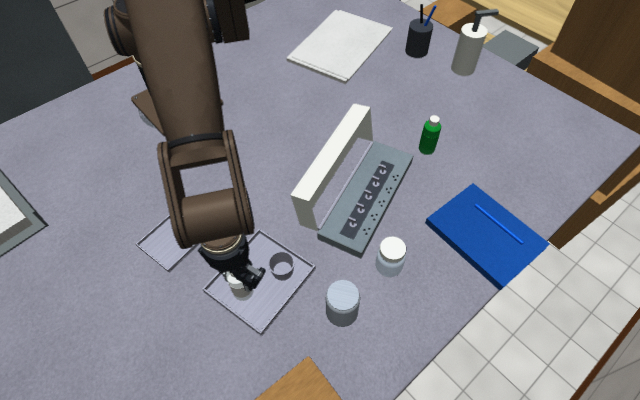

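View pics/w4.png

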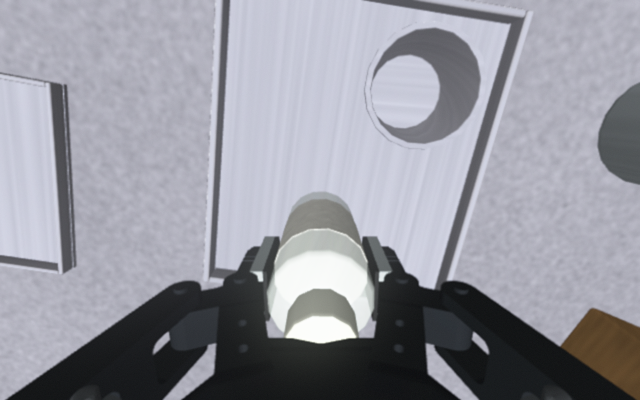

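The bottle is over the free half of the tray, clear of the pot (pot at about (425,85) in the wrist view). I'll ease it down to contact.

Call:
step_arm(increments=[0, 0, 1, 0, 0, 0, 255, 0, 0, 1, 0, 0, 0, 255, 0, 0, 0, 0, 0, 0, 255, 0, 0, 0, 0, 0, 0, 255])

```text
t: 9.9
position: [0.5997, -0.1951, 0.0563]
orientation: [-0.0, 0.983, 0.182, -0.0]
force: [-0.5, 0.3, -1.0]
opening: 0.0411
```

Call:
step_arm(increments=[0, 0, 0.5, 0, 0, 0, 255, 0, 0, 0.5, 0, 0, 0, 255, 0, 0, 0, 0, 0, 0, 255])

```text
t: 10.2
position: [0.5998, -0.1952, 0.0561]
orientation: [0.0, 0.983, 0.183, -0.0]
force: [-2.1, 0.4, 3.5]
opening: 0.041
```

Call:
step_arm(increments=[0, 0, 0, 0, 0, 0, 60, 0, 0, 0, 0, 0, 0, 0, 0, 0, 0, 0, 0, 0, 0, 0, 0, 0, 0, 0, 0, 0, 0, 0, 0, 0, 0, 0, 0, 0, 0, 0, 0, 0, 0, 0])

```text
t: 10.8
position: [0.5997, -0.1951, 0.0553]
orientation: [0.0, 0.983, 0.182, 0.0]
force: [-0.4, -0.8, -0.4]
opening: 0.0854
```

```bash
python3 - <<'E'
from go import *
to([.6002,-.1945,.2])
E
```

```text
t 10.8 pos [ 0.5997 -0.1951  0.0553] yaw 0.367 tilt [ 0. -0.  0.] F [-0.4 -0.8 -0.4] open 0.0854
shift tool mm [   0.7   -0.4 -144.7] rows 2.8944950325999907
```

Call:
step_arm(increments=[0, 0, -10, 0, 0, 0, 0, 0, 0, -20, 0, 0, 0, 0, 0, 0, -35, 0, 0, 0, 0, 0, 0, -40, 0, 0, 0, 0, 0, 0, -40, 0, 0, 0, 0, 0, 0, -15, 0, 0, 0, 0, 0, 0, 0, 0, 0, 0, 0])

```text
t: 11.5
position: [0.6013, -0.1959, 0.2196]
orientation: [0.002, 0.983, 0.183, 0.003]
force: [0.5, -0.4, 0.0]
opening: 0.0853
```

```bash
python3 - <<'E'
from go import *
b=S['b']
# drag start pose over bank (0.008,-0.145)
print(T(b,[[.008,-.15,0],[.008,.12,0]]))
g=T(b,[.008,-.15,0])[0]
to([g[0],g[1],.2])
c=cap('wrist','w5.png');cap('scene','s5.png')
E
```

```text
[[0.66279997 0.03001408 0.        ]
 [0.56555736 0.28189476 0.        ]]
t 11.5 pos [ 0.6013 -0.1959  0.2196] yaw 0.3671 tilt [ 0.007 -0.003  0.   ] F [ 0.5 -0.4  0. ] open 0.0853
shift tool mm [ 138.4 -188.9   19.2] rows 3.7779997292019534
```

View pics/w5.png

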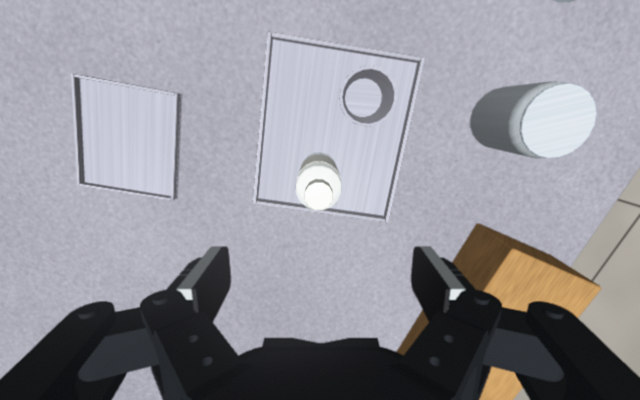

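View pics/s5.png

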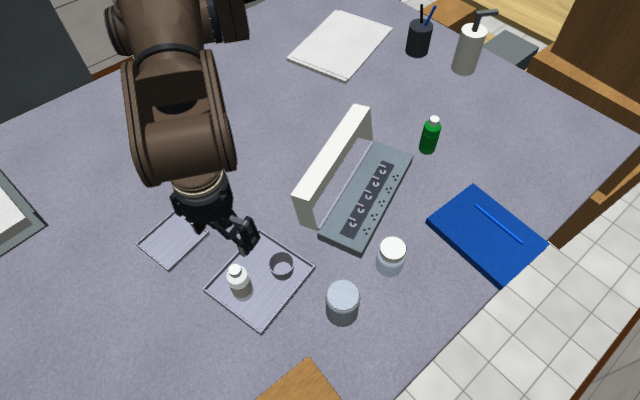

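Call:
step_arm(increments=[7, -9, 0, 0, 0, 0, 255, 14, -19, 0, 0, 0, 0, 255, 20, -28, 0, 0, 0, 0, 255, 25, -34, 0, 0, 0, 0, 255, 25, -34, 0, 0, 0, 0, 255, 20, -28, 0, 0, 0, 0, 255, 14, -19, 0, 0, 0, 0, 255, 8, -11, 0, 0, 0, 0, 255, 4, -6, 0, 0, 0, 0, 255, 0, 0, 0, 0, 0, 0, 255, 0, 0, 0, 0, 0, 0, 255, 0, 0, 0, 0, 0, 0, 255], squeeze=30)

```text
t: 12.8
position: [0.66, 0.0283, 0.2153]
orientation: [0.0, 0.983, 0.182, -0.0]
force: [-0.3, -0.4, 1.0]
opening: 0.0001
```

```bash
python3 - <<'E'
from go import *
b=S['b']
g=T(b,[.008,-.15,0])[0]
to([g[0],g[1],.069])
c=cap('wrist','w6.png')
print(proj(c,T(b,[[.008,L,.03] for L in [-.1,-.058,-.016,.026,.068]]).reshape(-1,3)))
E
```

```text
t 12.8 pos [0.66   0.0283 0.2153] yaw 0.3655 tilt [-0. -0.  0.] F [-0.3 -0.4  1. ] open 0.0001
shift tool mm [  3.2  -0.6 146.3] rows 2.9250487879359572
[[324.27519513 130.15102978]
 [324.35053982  86.71683061]
 [324.43457258  39.61035795]
 [324.52889416 -11.75751314]
 [324.63550865 -68.1214812 ]]
```

View pics/w6.png

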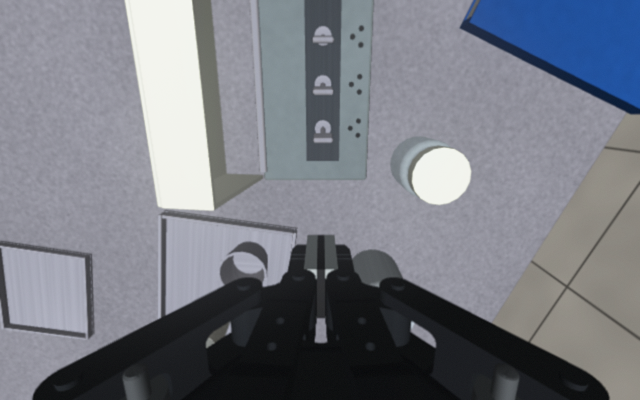

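Call:
step_arm(increments=[2, -1, 15, 0, 0, 0, 255, 0, 0, 30, 0, 0, 0, 255, 0, 0, 35, 0, 0, 0, 255, 0, 0, 30, 0, 0, 0, 255, 0, 0, 20, 0, 0, 0, 255, 0, 0, 10, 0, 0, 0, 255, 0, 0, 5, 0, 0, 0, 255, 0, 0, 0, 0, 0, 0, 255, 0, 0, 0, 0, 0, 0, 255, 0, 0, 0, 0, 0, 0, 255])

```text
t: 13.85
position: [0.6627, 0.031, 0.072]
orientation: [0.0, 0.983, 0.182, 0.001]
force: [-0.9, -0.3, 0.2]
opening: -0.0003
```

```bash
python3 - <<'E'
from go import *
b=S['b']
g=T(b,[.0075,-.15,0])[0]
to([g[0],g[1],.069])
g=T(b,[.0075,.125,0])[0]
to([g[0],g[1],.069])
print(proj(cap('scene','s6.png'),[g]))
cap('wrist','w7.png')
E
```

```text
t 13.85 pos [0.6627 0.031  0.072 ] yaw 0.367 tilt [ 0.003 -0.     0.   ] F [-0.9 -0.3  0.2] open -0.0003
shift tool mm [-0.8  1.   3. ] rows 0.06014074143300009
t 13.85 pos [0.6627 0.031  0.072 ] yaw 0.367 tilt [ 0.003 -0.     0.   ] F [-0.9 -0.3  0.2] open -0.0003
shift tool mm [  -1.2 -274.     2.6] rows 5.480273406900412
[[389.49469955 163.98264371]]
```

View pics/s6.png

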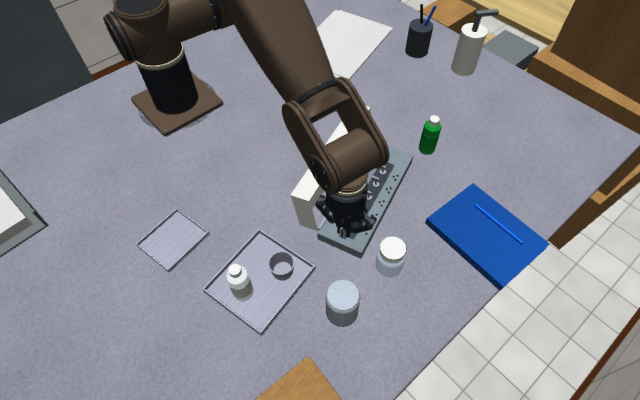

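View pics/w7.png

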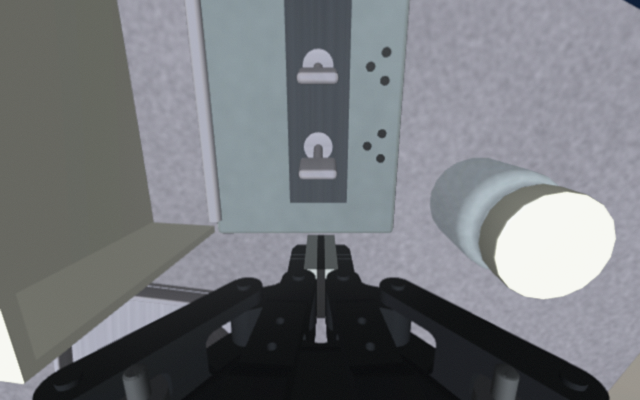

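Call:
step_arm(increments=[-0.8, 0, 2.5, 0, 0, 0, 255, 0, 0, 0, 0, 0, 0, 255, 0, 0, 0, 0, 0, 0, 255])

```text
t: 14.25
position: [0.6607, 0.0309, 0.0677]
orientation: [-0.0, 0.983, 0.182, -0.0]
force: [0.6, -0.3, 0.5]
opening: 0.0003
```

Call:
step_arm(increments=[0, -8, 0, 0, 0, 0, 255, 0, -12, 0, 0, 0, 0, 255, 0, -15, 0, 0, 0, 0, 255, 0, -15, 0, 0, 0, 0, 255, 0, -15, 0, 0, 0, 0, 255])

```text
t: 14.75
position: [0.6369, 0.0931, 0.0678]
orientation: [0.0, 0.983, 0.183, -0.0]
force: [1.2, -0.8, -0.1]
opening: 0.0002
```

```bash
python3 - <<'E'
from go import *
b=S['b']
g=T(b,[.0075,.125,0])[0]
to([g[0],g[1],.069])
cap('wrist','w8.png')
E
```

```text
t 14.75 pos [0.6369 0.0931 0.0678] yaw 0.3677 tilt [-0. -0.  0.] F [ 1.2 -0.8 -0.1] open 0.0002
shift tool mm [   0.8 -206.8   -1.2] rows 4.136057293410557
```

View pics/w8.png

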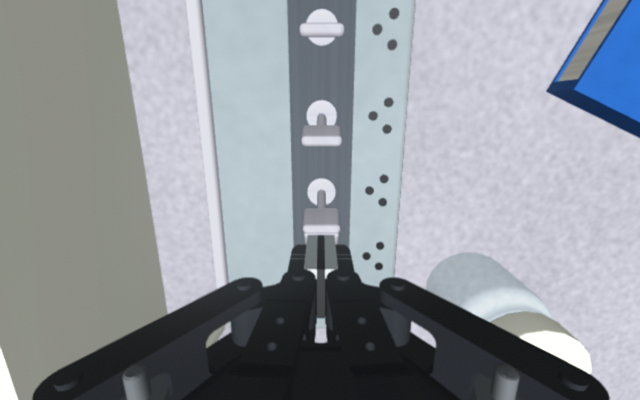

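Aligned: toggle 1 is under the finger and toggle 2 is just ahead at (320,215). I'll continue with the tip 1 mm higher.

Call:
step_arm(increments=[0.5, -15, -1, 0, 0, 0, 255, 0, -15, 0, 0, 0, 0, 255, 0, -15, 0, 0, 0, 0, 255, 0, -15, 0, 0, 0, 0, 255, 0, -15, 0, 0, 0, 0, 255, 0, -15, 0, 0, 0, 0, 255, 0, -15, 0, 0, 0, 0, 255, 0, -15, 0, 0, 0, 0, 255, 0, -15, 0, 0, 0, 0, 255, 0, -15, 0, 0, 0, 0, 255, 0, -15, 0, 0, 0, 0, 255, 0, -15, 0, 0, 0, 0, 255, 0, -13, 0, 0, 0, 0, 255, 0, -8, 0, 0, 0, 0, 255, 0, -5, 0, 0, 0, 0, 255, 0, 0, 0, 0, 0, 0, 255, 0, 0, 0, 0, 0, 0, 255])

```text
t: 16.5
position: [0.5643, 0.2838, 0.0688]
orientation: [0.0, 0.983, 0.182, 0.0]
force: [-0.7, -0.2, -0.4]
opening: -0.0
```

```bash
python3 - <<'E'
from go import *
b=S['b']
g=T(b,[.0075,.125,0])[0]
to([g[0],g[1],.069])
c=cap('scene');i=c['pixels'][20:260,280:480,::-1];cv2.imwrite('pics/s8.png',cv2.resize(i,None,fx=2.4,fy=2.4,interpolation=cv2.INTER_CUBIC))
c=cap('top');i=c['pixels'][120:270,180:370,::-1];cv2.imwrite('pics/t8.png',cv2.resize(i,None,fx=4,fy=4,interpolation=cv2.INTER_CUBIC))
E
```

```text
t 16.5 pos [0.5643 0.2838 0.0688] yaw 0.3668 tilt [ 0. -0.  0.] F [-0.7 -0.2 -0.4] open -0.0
shift tool mm [ 0.  -2.8 -0.2] rows 0.055558205062870576
```

View pics/s8.png

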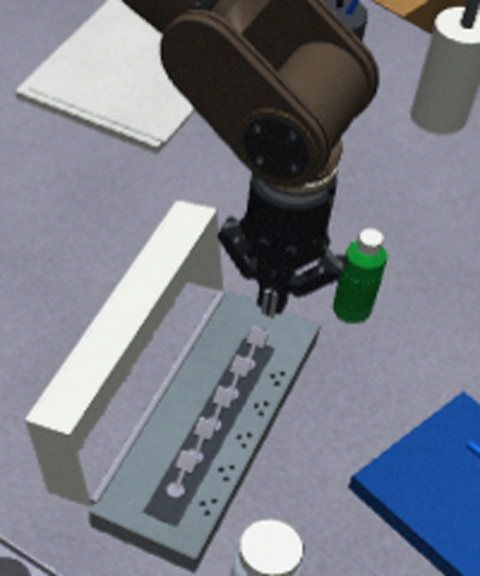

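View pics/t8.png

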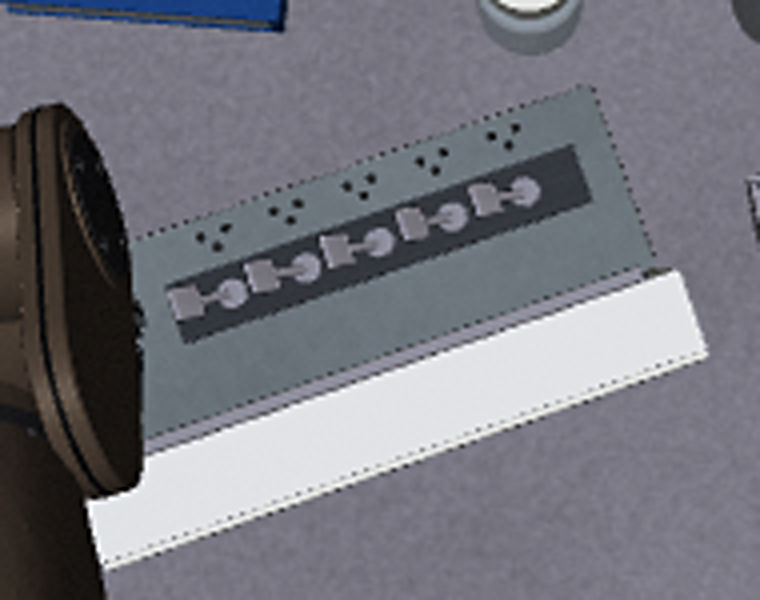

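All five toggles lean towards +y (off). Now I'll estimate the hood angle while lifting off.

```bash
python3 - <<'E'
from go import *
c=cap('top');s=cap('scene');b=S['b']
o=.5-.5/4.4
z1=lambda x,y:[185+x/4.4-o,135+y/4.4-o]
obs=[z1(92,560),z1(755,325),z1(58,465),z1(723,230)]
def H(a,r,y,h): return T(b,[-.055+r*np.cos(a)-h*np.sin(a),y,.03+r*np.sin(a)+h*np.cos(a)])[0]
for a in np.arange(1.56,1.84,.04):
    P=[H(a,.11,.152,.045),H(a,.11,-.152,.045),H(a,.11,.152,.004),H(a,.11,-.152,.004)]
    sp=proj(s,[P[1],P[0]])
    print(round(a,2),np.abs(proj(c,P)-obs).mean().round(2),(proj(c,P)-obs).round(1).tolist(),sp.round(0).tolist())
E
```

```text
1.56 5.62 [[-3.7, -8.9], [-1.9, -9.7], [-2.6, -8.0], [-2.0, -8.1]] [[296.0, 196.0], [359.0, 103.0]]
1.6 4.11 [[-2.7, -6.7], [-1.2, -7.4], [-1.8, -5.8], [-1.3, -5.9]] [[295.0, 195.0], [357.0, 103.0]]
1.64 2.62 [[-1.7, -4.6], [-0.5, -5.2], [-1.1, -3.6], [-0.5, -3.7]] [[293.0, 195.0], [356.0, 103.0]]
1.68 1.23 [[-0.7, -2.5], [0.1, -3.0], [-0.3, -1.4], [0.3, -1.6]] [[291.0, 195.0], [354.0, 103.0]]
1.72 0.66 [[0.3, -0.4], [0.7, -0.9], [0.5, 0.8], [1.0, 0.6]] [[289.0, 195.0], [353.0, 103.0]]
1.76 1.78 [[1.3, 1.6], [1.3, 1.2], [1.4, 3.0], [1.7, 2.7]] [[288.0, 195.0], [351.0, 104.0]]
1.8 3.21 [[2.3, 3.5], [1.9, 3.2], [2.2, 5.1], [2.5, 4.9]] [[286.0, 195.0], [349.0, 104.0]]
1.84 4.61 [[3.3, 5.3], [2.5, 5.2], [3.1, 7.2], [3.2, 7.0]] [[285.0, 195.0], [348.0, 104.0]]
```

Call:
step_arm(increments=[0, 0, -10, 0, 0, 0, 255, 0, 0, -25, 0, 0, 0, 255, 0, 0, -35, 0, 0, 0, 255, 0, 0, -35, 0, 0, 0, 255, 0, 0, -25, 0, 0, 0, 255, 0, 0, -10, 0, 0, 0, 255, 0, 0, 0, 0, 0, 0, 255, 0, 0, 0, 0, 0, 0, 255])

```text
t: 17.5
position: [0.5634, 0.2837, 0.2075]
orientation: [0.0, 0.983, 0.182, -0.001]
force: [-0.5, 0.5, 0.0]
opening: -0.0
```

Call:
step_arm(increments=[-9, 6, 0, 0, 0, 0, 255, -18, 13, 0, 0, 0, 0, 255, -26, 19, 0, 0, 0, 0, 255, -30, 21, 0, 0, 0, 0, 255, -30, 21, 0, 0, 0, 0, 255, -28, 20, 0, 0, 0, 0, 255, -20, 14, 0, 0, 0, 0, 255, -11, 8, 0, 0, 0, 0, 255, -5, 3, 0, 0, 0, 0, 255, 0, 0, 0, 0, 0, 0, 255, 0, 0, 0, 0, 0, 0, 255, 0, 0, 0, 0, 0, 0, 255])

```text
t: 18.7
position: [0.4442, 0.1044, 0.2088]
orientation: [-0.0, 0.983, 0.183, -0.0]
force: [-0.9, 0.4, 0.1]
opening: -0.0
```

```bash
cat > hood.py <<'E'
from go import *
b=S['b']
def wp(x,tip): return T(b,[x,0,tip+.008])[0]
s,p,R=pose();print('bank',inv(b,p).round(4),'tip z',round(p[2]-.008,4),'t',s['t'],'F',np.round(s['force'],1))
E
python3 - <<'E'
from hood import *
to(wp(-.17,.11))
for a in np.arange(1.6,-.01,-.2):
    print(round(a,2),round((-.055+.085*np.cos(a)-.045*np.sin(a))*1000),round((.03+.085*np.sin(a)+.045*np.cos(a))*1000))
E
```

```text
bank [[-0.1692 -0.0019  0.2088]] tip z 0.2008 t 18.7 F [-0.9  0.4  0.1]
t 18.7 pos [0.4442 0.1044 0.2088] yaw 0.3679 tilt [-0.  0.  0.] F [-0.9  0.4  0.1] open -0.0
shift tool mm [-0.8 -1.9 90.8] rows 1.8164590842177322
1.6 -102 114
1.4 -85 121
1.2 -66 126
1.0 -47 126
0.8 -28 122
0.6 -10 115
0.4 6 105
0.2 19 91
0.0 30 75
```

Call:
step_arm(increments=[0, -2, 20, 0, 0, 0, 255, 0, 0, 30, 0, 0, 0, 255, 0, 0, 25, 0, 0, 0, 255, 0, 0, 12, 0, 0, 0, 255, 0, 0, 0, 0, 0, 0, 255, 0, 0, 0, 0, 0, 0, 255])

```text
t: 19.3
position: [0.4438, 0.1059, 0.1226]
orientation: [0.0, 0.983, 0.183, 0.001]
force: [0.6, -0.2, 0.7]
opening: 0.0
```

```bash
python3 - <<'E'
from hood import *
cap('scene','s9.png')
cap('wrist','w9.png')
E
```

```text
bank [[-0.1689 -0.0003  0.1226]] tip z 0.1146 t 19.3 F [ 0.6 -0.2  0.7]
```

View pics/s9.png

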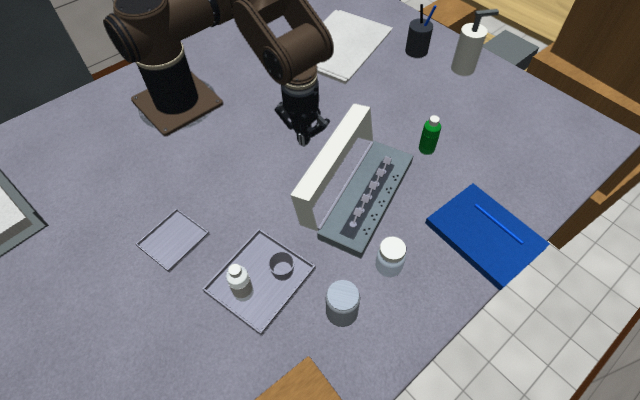

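View pics/w9.png

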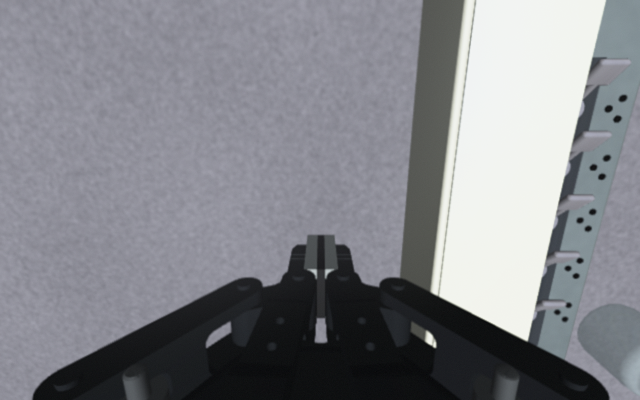

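The finger stands on the robot's side of the hood, its tip about 17 mm below the free edge, with clear space between. I'll start pushing.

Call:
step_arm(increments=[8, 0, 0, 0, 0, 0, 255, 8, 0, 0, 0, 0, 0, 255, 8, 0, 0, 0, 0, 0, 255, 8, 0, 0, 0, 0, 0, 255, 8, 0, 0, 0, 0, 0, 255, 8, 0, 0, 0, 0, 0, 255, 8, 0, 0, 0, 0, 0, 255, 8, 0, -1, 0, 0, 0, 255, 8, 0, -2, 0, 0, 0, 255])

```text
t: 20.3
position: [0.5106, 0.1318, 0.1248]
orientation: [-0.0, 0.983, 0.182, -0.0]
force: [-3.0, -0.6, 1.4]
opening: -0.0001
```

```bash
python3 - <<'E'
from hood import *
cap('wrist','w10.png')
c=cap('scene');i=c['pixels'][20:260,250:450,::-1];cv2.imwrite('pics/s10.png',cv2.resize(i,None,fx=2.4,fy=2.4,interpolation=cv2.INTER_CUBIC))
E
```

```text
bank [[-0.0973 -0.0003  0.1248]] tip z 0.1168 t 20.3 F [-3.  -0.6  1.4]
```

View pics/s10.png

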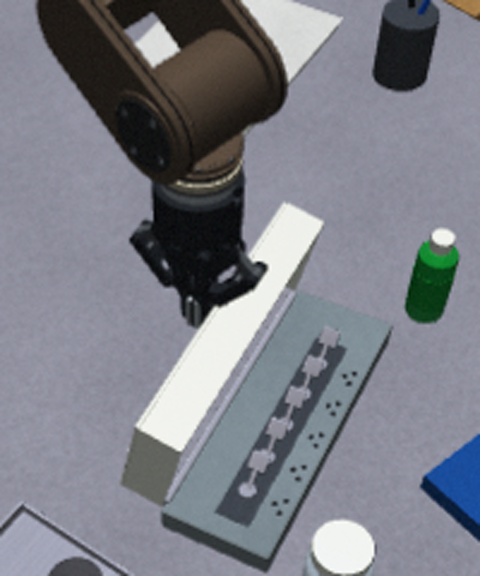

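View pics/w10.png

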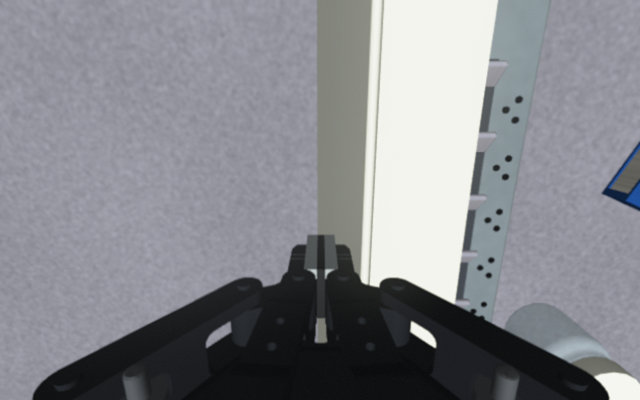

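Call:
step_arm(increments=[6, 0, -2, 0, 0, 0, 255, 6, 0, -2, 0, 0, 0, 255, 6.5, 0, -2, 0, 0, 0, 255, 6.5, 0, -2, 0, 0, 0, 255, 6, 0, -1, 0, 0, 0, 255, 6.5, 0, 0, 0, 0, 0, 255, 6.5, 0, 0, 0, 0, 0, 255, 6, 0, 0, 0, 0, 0, 255])

```text
t: 21.2
position: [0.5575, 0.1497, 0.1338]
orientation: [-0.0, 0.983, 0.182, 0.0]
force: [-1.0, -0.7, -0.0]
opening: -0.0001
```

```bash
python3 - <<'E'
from hood import *
cap('wrist','w11.png')
c=cap('scene');i=c['pixels'][20:260,250:450,::-1];cv2.imwrite('pics/s11.png',cv2.resize(i,None,fx=2.4,fy=2.4,interpolation=cv2.INTER_CUBIC))
E
```

```text
bank [[-0.0471 -0.0004  0.1338]] tip z 0.1258 t 21.2 F [-1.  -0.7 -0. ]
```

View pics/s11.png

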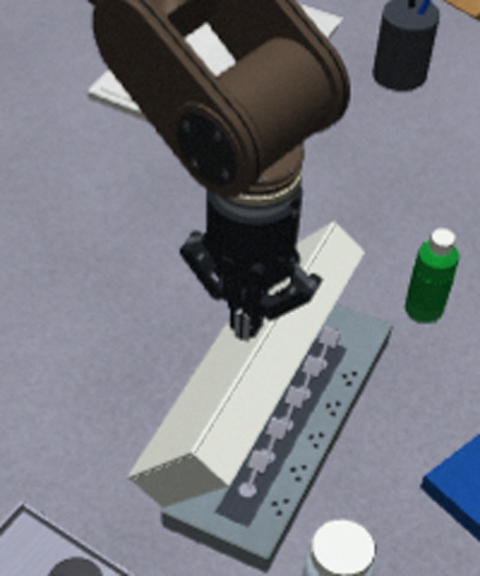

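View pics/w11.png

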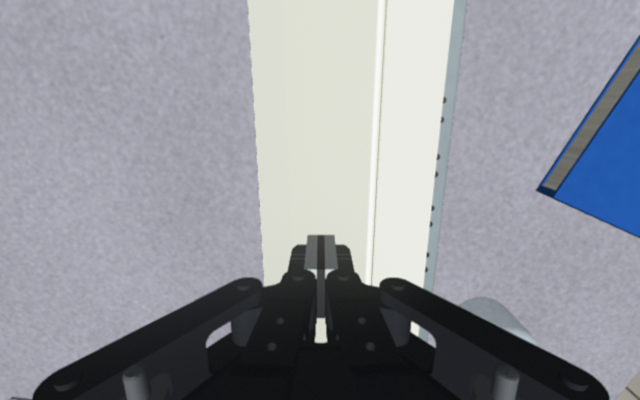

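Hood is about 1 rad and following. Continuing along the arc.

Call:
step_arm(increments=[6.5, 0, 1, 0, 0, 0, 255, 6.5, 0, 1, 0, 0, 0, 255, 6, 0, 2, 0, 0, 0, 255, 6, 0, 2, 0, 0, 0, 255, 6, 0, 2, 0, 0, 0, 255, 6, 0, 3, 0, 0, 0, 255, 5.5, 0, 3, 0, 0, 0, 255, 5.5, 0, 3, 0, 0, 0, 255, 5, 0, 4, 0, 0, 0, 255])

```text
t: 22.2
position: [0.607, 0.1687, 0.1127]
orientation: [-0.0, 0.983, 0.182, 0.0]
force: [-1.0, 1.1, -0.1]
opening: -0.0
```

```bash
python3 - <<'E'
from hood import *
c=cap('scene');i=c['pixels'][20:260,250:450,::-1];cv2.imwrite('pics/s12.png',cv2.resize(i,None,fx=2.4,fy=2.4,interpolation=cv2.INTER_CUBIC))
E
```

```text
bank [[ 0.0059 -0.0006  0.1127]] tip z 0.1047 t 22.2 F [-1.   1.1 -0.1]
```

View pics/s12.png

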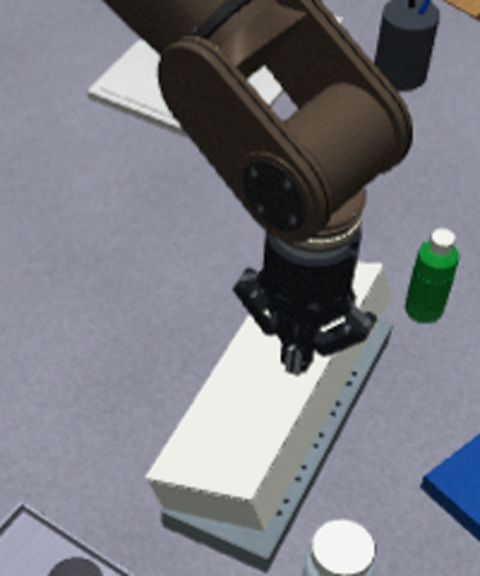

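Call:
step_arm(increments=[5, 0, 4, 0, 0, 0, 255, 4, 0, 5, 0, 0, 0, 255, 4, 0, 5, 0, 0, 0, 255, 4, 0, 5, 0, 0, 0, 255, 4, 0, 5, 0, 0, 0, 255, 3, 0, 4, 0, 0, 0, 255, 0, 0, 0, 0, 0, 0, 255])

```text
t: 22.95
position: [0.6285, 0.1771, 0.0836]
orientation: [-0.0, 0.983, 0.182, -0.001]
force: [-0.0, -0.2, 1.1]
opening: -0.0001
```

```bash
python3 - <<'E'
from hood import *
E
```

```text
bank [[ 0.029  -0.0004  0.0836]] tip z 0.0756 t 22.95 F [-0.  -0.2  1.1]
```

Call:
step_arm(increments=[0, 0, 1, 0, 0, 0, 255, 0, 0, 1, 0, 0, 0, 255, 0, 0, 0, 0, 0, 0, 255])

```text
t: 23.25
position: [0.6289, 0.1771, 0.0831]
orientation: [0.0, 0.983, 0.182, 0.0]
force: [-0.4, -0.0, 0.5]
opening: 0.0001
```

Call:
step_arm(increments=[0, 0, 1, 0, 0, 0, 255, 0, 0, 1, 0, 0, 0, 255, 0, 0, 0, 0, 0, 0, 255])

```text
t: 23.55
position: [0.629, 0.1771, 0.083]
orientation: [0.0, 0.983, 0.183, -0.0]
force: [-4.2, 0.4, 8.6]
opening: -0.0001
```

Call:
step_arm(increments=[0, 0, 1, 0, 0, 0, 255, 0, 0, 0, 0, 0, 0, 255, 0, 0, 0, 0, 0, 0, 255])

```text
t: 23.85
position: [0.629, 0.1771, 0.083]
orientation: [0.0, 0.983, 0.183, -0.0]
force: [-5.9, -0.2, 11.6]
opening: -0.0001
```

The tip is held at z = 75 mm (exactly the shut height) and the force is rising, so the hood is on its stop. Retracting.

Call:
step_arm(increments=[0, 0, -5, 0, 0, 0, 255, 0, 0, -15, 0, 0, 0, 255, 0, 0, -30, 0, 0, 0, 255, 0, 0, -35, 0, 0, 0, 255, 0, 0, -35, 0, 0, 0, 255, -10, 0, -15, 0, 0, 0, 255, -25, 0, 0, 0, 0, 0, 255, -35, 0, 0, 0, 0, 0, 255, -35, 0, 0, 0, 0, 0, 255, -35, 0, 0, 0, 0, 0, 255, -25, 0, 0, 0, 0, 0, 255, -10, 0, 0, 0, 0, 0, 255, 0, 0, 0, 0, 0, 0, 255, 0, 0, 0, 0, 0, 0, 255])

```text
t: 25.25
position: [0.4664, 0.1144, 0.2155]
orientation: [0.0, 0.983, 0.182, 0.001]
force: [0.2, -0.4, 0.3]
opening: 0.0001
```

```bash
python3 - <<'E'
from hood import *
c=cap('scene','s13.png');
H=lambda y:T(b,[.055,y,.075])[0]
print('pred hood free edge scene',proj(c,[H(-.152),H(.152)]).round(1).tolist())
k=cap('top');print('top',proj(k,[H(-.152),H(.152)]).round(1).tolist())
im=k['pixels'][80:260,185:475,::-1];cv2.imwrite('pics/t13.png',cv2.resize(im,None,fx=2.7,fy=2.7,interpolation=cv2.INTER_CUBIC))
for q in['pot','tin','jar','bottle']: print(q,[(round(r['p'],2),np.round(r['box']).tolist()) for r in ctrl.look_for(q,k)][:2])
E
```

```text
bank [[-0.1448 -0.0006  0.2155]] tip z 0.2075 t 25.25 F [ 0.2 -0.4  0.3]
pred hood free edge scene [[363.2, 241.8], [415.6, 143.4]]
top [[326.4, 133.9], [188.0, 181.7]]
pot [(0.66, [383.0, 171.0, 405.0, 194.0])]
tin [(0.57, [363.0, 93.0, 400.0, 132.0])]
jar [(0.75, [298.0, 99.0, 326.0, 139.0])]
bottle [(0.94, [429.0, 177.0, 454.0, 199.0]), (0.72, [144.0, 177.0, 180.0, 198.0])]
```

View pics/s13.png

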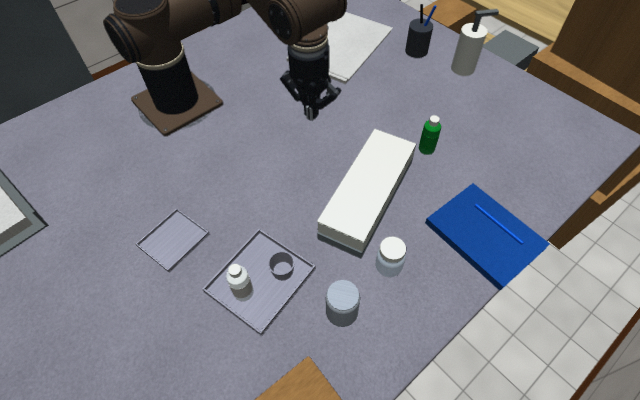

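View pics/t13.png

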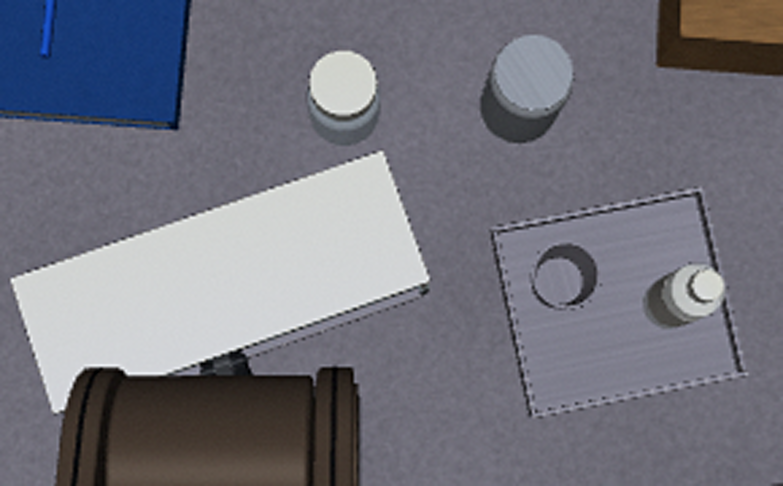

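```bash
python3 - <<'E'
from hood import *
c=cap('scene')
for a in (0,.06,.12):
    P=[T(b,[-.055+.11*np.cos(a)-h*np.sin(a),y,.03+.11*np.sin(a)+h*np.cos(a)])[0] for y,h in((-.152,.045),(-.152,.004),(.152,.045))]
    print(a,proj(c,P).round(1).tolist())
i=c['pixels'][120:260,310:425,::-1];cv2.imwrite('pics/s14.png',cv2.resize(i,None,fx=4.25,fy=4.25,interpolation=cv2.INTER_CUBIC))
E
```

```text
bank [[-0.1453 -0.0003  0.2147]] tip z 0.2067 t 25.55 F [-0.3  0.3  0.2]
0 [[363.2, 241.8], [362.0, 251.2], [415.6, 143.4]]
0.06 [[362.1, 239.6], [362.0, 249.6], [414.9, 141.1]]
0.12 [[360.9, 237.5], [361.8, 248.0], [414.1, 138.9]]
```

View pics/s14.png

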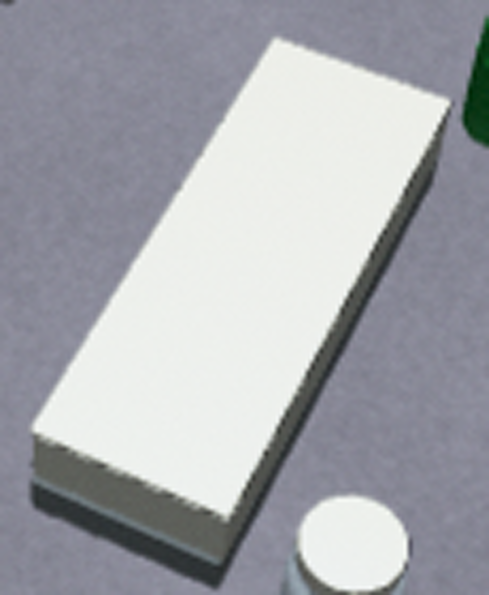

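The hood corners are at (363.7,241.5) and (415.5,143.6). That matches angle 0 (predicted (363.2,241.8) and (415.6,143.4)), not 0.06.

```bash
python3 -c "
from plant import ctrl
print(ctrl.job_done())"
```

```text
the job is handed in; nothing more can be done
None
```

The shutdown sequence is done and handed in at about 25.6 s of the 67 s allowed. The hand-in gives no verdict, so what follows rests on my own checks.

- **Bottle:** I gripped it at 41 mm, lifted it off the bank and stood it in the free half of the tray. I let go only after it touched the tray floor. The last pictures show it upright and clear of the pot.
- **Toggles:** One closed-finger drag with the tip about 30 mm above the deck threw all five. A picture taken before the hood moved showed every lever leaning towards the end where the bottle stood.
- **Hood:** I pushed it over along its arc, then pressed until the fingertip stopped at z = 75 mm with about 12 N. That is the shut height. After I backed off, the hood's corners in the scene picture matched an angle of 0 to within about 0.5 px. An angle of 0.06 rad would have shown about 2 px.
- **Other things:** The pot, tin and jar show in the top view within about 3 px (under 10 mm) of where they started, and they are upright. The green bottle was not touched. The arm ended about 60 mm above the hood, touching nothing.

**Disagreements:** The scene camera placed the toggle pivots 4–7 mm further along the row than the given positions. The top and wrist cameras agreed with them, so I used those two. The bank corners fitted to 1–2 px, a few millimetres. Neither affected the result.

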